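Clamp the pin block and present the cast lever over the fixture

TASK

First push the fixture's sliding jaw fully home so that the pin block is clamped tight against the fixed jaw. Then pick up the cast lever by its balance point and hold it still and level over the fixture, the boss bore straight above the pin and the small eye straight above the rest post, the lever's underside some 4 cm clear above the pin's tip. Finish while holding it there: do not lower it or let it go, and leave the other things on the bench where they are.

Things in the scene. Friction and masses are not known exactly. Their poses are not given: they have to be found in the camera images.
- fixture: Assembly fixture bolted to the bench, on an aluminium plate 15 mm thick. Origin: on the bench, midway between rest post and clamped pin. x points from sliding jaw to fixed jaw, y from pin to rest post, z up. Plate: 60 mm wide strip along y; at y -130..-40 mm it spans x -115..+50 mm. Fixed jaw: grey, 30 x 70 x 40 mm, face at x = +20 mm, y centre -85 mm, top 55 mm above the bench.
- rest_top (a point): Centre of the flat top of the fixture's rest post, an upright steel cylinder 28 mm across at x 0, y +85 mm of the fixture; its top is 60 mm above the bench.
- jaw (a joint): Travel (m) of the fixture's sliding jaw along the fixture's +x: 0 fully open, 0.050 with the block hard against the fixed jaw; starts at 0 to 0.02. Slides with about 4 N friction plus the block's, stays where left. Grey casting 30 mm thick, 70 wide, top 54 mm above the bench, with an upright push plate along its back, 8 mm thick, 60 wide, top 80 mm above the bench: push it from behind.
- jaw_back (a point): Centre line of the flat back (-x) face of the jaw's push plate, 65 mm above the bench; travels with the jaw. The flat face reaches from about 20 to 78 mm above the bench.
- block: Loose steel pin block standing on the fixture plate between the jaws, 40 x 40 x 45 mm, about 0.5 kg, an upright pin 16 mm across and 25 mm high on its top. Origin: centre of its underside, z up. Starts 2 to 8 mm short of the fixed jaw, slightly askew; the sliding jaw pushes it square against it.
- pin_top (a point): Centre of the top of the block's pin, 85 mm above the bench: the highest point of the fixture.
- lever: Loose dark cast lever lying flat, 0.65 to 0.9 kg, 211 mm long: heavy boss 52 mm across, 40 high, bore 22 mm; small eye 30 mm across, 29 high, bore 12 mm, 170 mm from the boss bore; between them a straight bar 16 mm wide, from 11 to 29 mm above the underside. Balance point on the bar, 47 mm from the boss bore. Origin: underside, below the balance point; y along the bar towards the small eye, z up.
- lever_balance (a point): The lever's balance point (centre of mass): middle of the bar, 47 mm from the boss bore's centre, 20 mm above the lever's underside.
- lever_eye (a point): Centre of the bore of the lever's boss, at its underside (47 mm along the lever's -y from its origin).
- lever_tip (a point): Centre of the lever's small eye, at its underside (123 mm along the lever's +y from its origin).
- wrench: Bystander, to be left alone: open-ended steel wrench lying flat, about 180 mm. Origin: on its underside.
- tape: Bystander, to be left alone: black ring (tape roll) 68 mm across, 24 mm high. Origin: on its underside.
- screwdriver: Bystander, to be left alone: screwdriver with a red handle, lying flat. Origin: on its underside.
- jar: Bystander, to be left alone: small glass jar 60 mm across, 80 mm high. Origin: on its underside.
- bush: Bystander, to be left alone: stepped brass bush 56 mm across, 45 mm high. Origin: on its underside.
- carton: Bystander, to be left alone: small cardboard carton 60 x 85 x 45 mm. Origin: on its underside.
- hammer: Bystander, to be left alone: hammer with a wooden handle, lying flat. Origin: on its underside.

How it is judged:
By the outcome, as a careful person would: the job done as asked, in the order asked, and still so for the second after the job is handed in, while the arm keeps its last pose, push and grip.
It also fails if it takes over 56 s, if anything falls off the work surface, if the arm or the gripper's body presses on something with over 40 N, if the wrist force passes 120 N, or if a joint passes its speed limit or range.

ROBOT

A 6-joint arm with a two-finger parallel gripper is mounted at the origin on the work surface. World frame = base frame: x ahead of the robot, y to its left, z up, the work surface at z = 0. Lengths are in m, angles in rad, forces in N, time in s.
With the tool pointing down it reaches from about 0.25 to 0.85 m from the base axis. Payload 12.5 kg.
Tool frame: the origin (TCP) lies midway between the tips of the shut fingers; the grasp point (between the pads) lies 19 mm behind it; z points along the fingers, y is the line along which they close (so a half turn about z gives the same grasp; the last joint's range is limited). The gripper opens to 93 mm and grips with 3 to 60 N. Pads are 15 mm wide; open, the fingers measure 128 mm over their backs; the gripper's body (75 mm by 188 mm) begins 65 mm behind the grasp point.
Start: joints at [1.066, 0.351, 1.652, -0, 1.139, -0.085], TCP at [0.224, 0.502, 0.219] pointing down, gripper open.
Joint ranges: [-2.75, 2.75], [-0.79, 2.1], [0.01, 2.65], [-1.57, 4.71], [0.07, 3.14], [-2.87, 2.87]. Speed limits (rad/s): [2.22, 2.22, 2.79, 3.14, 3.14, 3.14].

INTERFACE

Orientations are given as a unit quaternion [w, x, y, z].
In Python, from bench import readout, get_image, ticket gives the robot as it stands.
- The arm moves only by the shell command python3 -m handwheel 'ROWS' [FORCE]. ROWS is JSON, a list of rows, each a list of 7 numbers: the turn, a rotation vector about the tool's x, y, z normalised to -1 to 1, where 1 is 0.12 rad, then the shift along the tool's x, y, z normalised to -1 to 1, where 1 is 500 mm, then the opening, from 0 (shut) to 1 (fully open). A call has 1 to 12 rows; each row shifts and turns the commanded pose from where the row before left it, along the tool's axes as they then stand; what a row does not reach is not made up. A row lasts 1/12 s, in which the tool goes at most 41.7 mm and 7.16 degrees, less where a joint would pass 70% of its speed; a pose out of reach is approached as far as the arm can. A call with a number of a shift or a turn outside -1 to 1 is refused whole. A call with a gripper value outside its range is refused whole. The fingers move at their own pace and stop on an object; FORCE is the grip in N (left out, the last holds). Time passes only in rows, so rows that do not move let the fingers close. It gives the time, the measured TCP pose, the force, the opening and the grip force at its end, in the units of the state.
- readout.get_state(): the state, without advancing time (a new reading comes with each control period).
- get_image(name): name is "side" or "top"; returns a dict with "image" (480x640x3 uint8, blue, green, red), "fx", "fy", "cx", "cy" (pixels), "R" (3x3) and "t" (3): a world point X has camera coordinates R X + t. Camera axes: x right, y down, z forward; pixel columns grow to the right and rows downward; lengths in m; the calibration is good to about 2 mm. A picture is of the moment at which its call begins. There is no depth.
- ticket.sign_off(): hands the job in; it is judged then, once.
The state is a dict: "time_s": time; "q": joint angles; "dq": joint speeds; "joint_torque": joint torques, N m; "tcp_pos": TCP position; "tcp_rot": TCP orientation; "force": force on the tool from outside, world axes, zero at the start; "ft_torque": the same for the moment, N m; "grip_width": opening from 0.0 (shut) to 1.0 (fully open); "gripper_force": force on a finger pad.
Only numpy, scipy, OpenCV 4.12 (cv2) and the standard library are available. Lean on these libraries where they do the work, as an engineer would, in place of code of your own. Each camera call takes 0.05 s, during which the arm holds its last target. There are 200 camera calls.

## Working session

There is one attempt and no reset: what is moved stays moved. The work goes in short steps, Python scripts to look and compute and a shell command to move; the robot and the scene stay as the last step left them, time stands still between calls to the robot, and variables do not carry over. Pictures are saved under pics/ and viewed, at most 10 in all, crops included, and the job is handed in when it is done.

```bash
mkdir -p pics
python3 - <<'E'
from bench import readout,get_image
import cv2,pickle
print(readout.get_state())
for n in("top","side"):
    d=get_image(n);cv2.imwrite(f"pics/{n}0.png",d["image"]);pickle.dump(d,open(n+"0.pkl","wb"))
    print(n,{k:v for k,v in d.items() if k!="image"})
E
```

```text
{'time_s': 0.0, 'q': array([ 1.06640064e+00,  3.51277888e-01,  1.65241846e+00,  3.31097853e-05,
        1.13908969e+00, -8.46140647e-02]), 'dq': array([-4.75543179e-05, -9.94641061e-04, -3.34949494e-04,  2.18622176e-05,
       -1.12677232e-03,  1.16377659e-03]), 'joint_torque': array([-6.25625307e-04, -4.97334337e+01, -2.85258687e+01,  6.98224828e-02,
        2.57819064e-02, -8.57210580e-05]), 'tcp_pos': array([0.22396936, 0.50195917, 0.21808076]), 'tcp_rot': array([-1.87584083e-04,  2.08359855e-01,  9.78052051e-01, -5.66638513e-04]), 'force': array([ 0.323438  , -0.15972507, -0.69054762]), 'ft_torque': array([-0.00053424,  0.02371031, -0.00248075]), 'gripper_force': 0.0, 'grip_width': 1.003255738235802}
top {'fx': 614.0170992439714, 'fy': 614.0170992439714, 'cx': 325.75707605710596, 'cy': 243.0189949920385, 'R': array([[-0.00744311, -0.99996823,  0.00285174],
       [-0.99504156,  0.00712353, -0.09920459],
       [ 0.09918112, -0.00357599, -0.99506297]]), 't': array([0.00635346, 0.56350045, 1.29791162])}
side {'fx': 490.5852996644172, 'fy': 490.5852996644172, 'cx': 327.51945139052475, 'cy': 245.68943438312047, 'R': array([[ 0.91272999, -0.40821059,  0.01697289],
       [-0.22257298, -0.53163582, -0.81720537],
       [ 0.34261528,  0.74211015, -0.57609661]]), 't': array([-0.49953335,  0.16893322,  0.90852464])}
```

View pics/top0.png

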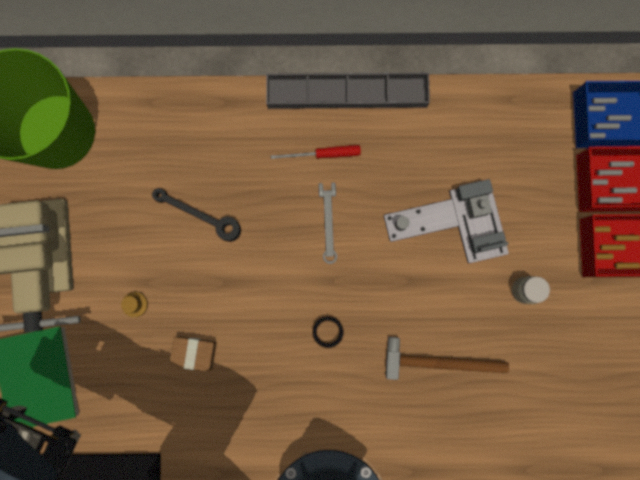

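View pics/side0.png

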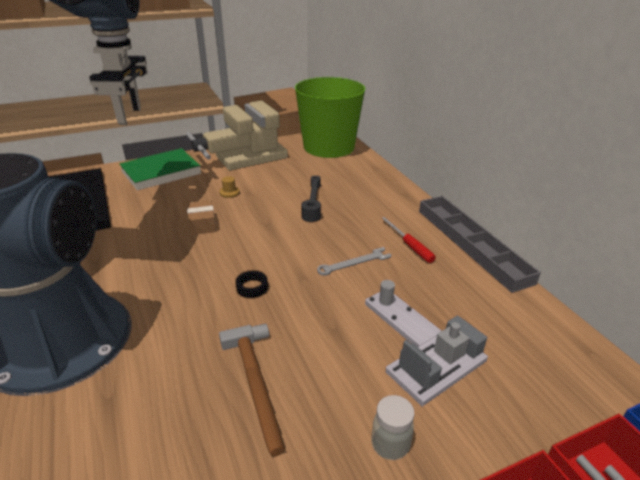

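The top view shows the lever (boss about (228,229), eye (160,195)), and the fixture with its rest post about (401,222), pin (480,204) and push plate (488,243). I'll enlarge both.

Run:
```python
import cv2,numpy as np
i=cv2.imread("pics/top0.png")
a=cv2.resize(i[165:285,375:525],None,fx=5,fy=5,interpolation=cv2.INTER_CUBIC)
b=cv2.resize(i[175:255,140:260],None,fx=6,fy=6,interpolation=cv2.INTER_CUBIC)
b=cv2.convertScaleAbs(b,alpha=1.8)
cv2.imwrite("pics/fx.png",a);cv2.imwrite("pics/lv.png",b)
```

```text
(no output)
```

View pics/fx.png

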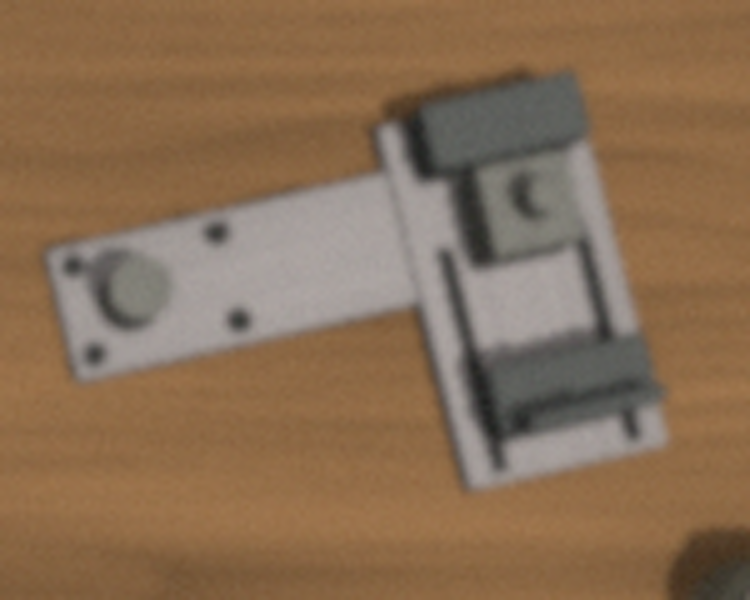

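View pics/lv.png

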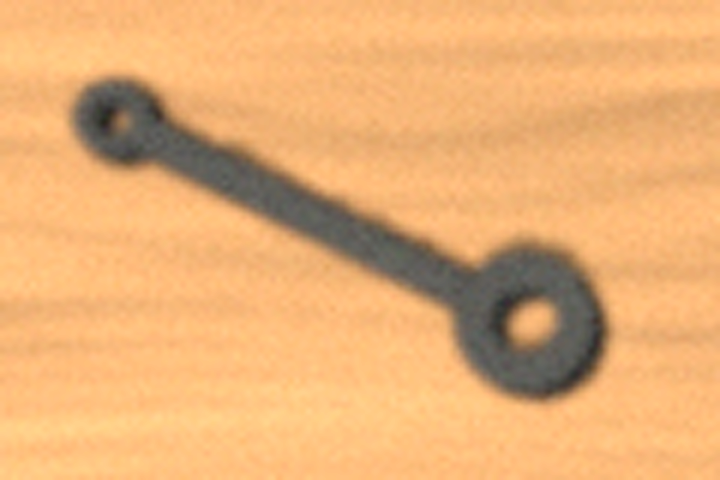

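The crops show: rest post top centre (138,288), plate corners (470,490), (667,442), (378,125), pin top (530,195), push plate back edge from about (505,432) to (660,398). On the lever, boss top centre is (532,320) and eye top centre (118,120).

```bash
cat > h.py <<'E'
import numpy as np,pickle
from scipy.optimize import least_squares
def proj(d,X):
    c=np.asarray(X)@d["R"].T+d["t"]; return np.c_[d["fx"]*c[:,0]/c[:,2]+d["cx"],d["fy"]*c[:,1]/c[:,2]+d["cy"]]
def ray(d,uv,z):
    v=d["R"].T@np.array([(uv[0]-d["cx"])/d["fx"],(uv[1]-d["cy"])/d["fy"],1.]);o=-d["R"].T@d["t"]
    return o+v*(z-o[2])/v[2]
def pose(p,L):
    c,s=np.cos(p[2]),np.sin(p[2]);L=np.asarray(L,float)
    return np.c_[p[0]+c*L[:,0]-s*L[:,1],p[1]+s*L[:,0]+c*L[:,1],L[:,2]]
def fit(d,L,uv,p0):
    r=least_squares(lambda p:(proj(d,pose(p,L))-uv).ravel(),p0);return r.x,r.fun.reshape(-1,2)
def uncrop(uv,s,o): return (np.asarray(uv,float)+.5)/s-.5+np.array(o)
E
python3 - <<'E'
from h import *
np.set_printoptions(precision=4,suppress=True)
d=pickle.load(open("top0.pkl","rb"))
uc=lambda u:uncrop(u,5,(375,165))
L=np.array([[0,85,60],[-115,-130,15],[-115,-40,15],[50,-40,15],[50,-50,55],[50,-120,55],[20,-120,55],[20,-50,55]])/1e3
uv=uc([(138,288),(667,442),(470,490),(378,125),(418,105),(575,75),(587,135),(430,175)])
p,r=fit(d,L,uv,[.5,-.2,.2]);print("fix",p,np.rad2deg(p[2]));print(r)
def tofix(w):
    c,s=np.cos(p[2]),np.sin(p[2]);return np.array([[c,s],[-s,c]])@(w[:2]-p[:2])
print("pin",tofix(ray(d,uc((530,195)),.085)))
for u in((505,432),(660,398),(660,380),(510,408)):print("plate top",tofix(ray(d,uc(u),.08)),ray(d,uc(u),.08))
ul=lambda u:uncrop(u,6,(140,175))
b,e=ray(d,ul((532,320)),.04),ray(d,ul((118,120)),.029)
print("boss",b,"eye",e,np.hypot(*(b-e)[:2]))
u=(e-b)[:2];u/=np.hypot(*u);print("bal",b[:2]+.047*u,"ydir angle",np.rad2deg(np.arctan2(u[1],u[0])))
print("pinw",pose(p,[[0,-.085,.085]]),"rest",pose(p,[[0,.085,.06]]),"mount xy",pose(p,[[0,-.038,0]]))
np.save("fix.npy",p)
E
```

```text
fix [ 0.6222 -0.2428  0.223 ] 12.775796111885574
[[ 0.1292  0.0115]
 [ 0.1491  0.6075]
 [-0.4221  0.4178]
 [-0.8126  0.5502]
 [-0.4752  0.0365]
 [-0.199  -1.3127]
 [ 0.97    0.1607]
 [ 0.629  -0.4555]]
pin [-0.0018 -0.0791]
plate top [-0.0951 -0.0454] [ 0.5395 -0.3081  0.08  ]
plate top [-0.0961 -0.1116] [ 0.5532 -0.3729  0.08  ]
plate top [-0.0888 -0.1136] [ 0.5607 -0.3732  0.08  ]
plate top [-0.0859 -0.0499] [ 0.5495 -0.3105  0.08  ]
boss [0.5964 0.2111 0.04  ] eye [0.6718 0.3633 0.029 ] 0.16986873461609509
bal [0.6172 0.2532] ydir angle 63.63768040863264
pinw [[ 0.641  -0.3257  0.085 ]] rest [[ 0.6034 -0.1599  0.06  ]] mount xy [[ 0.6306 -0.2799  0.    ]]
```

The fit agrees with the given sizes: eye spacing is 169.9 mm and jaw travel about 12 mm. First I turn the tool so that its x lies along fixture x, shutting the fingers.

```bash
python3 -m handwheel '[[0,0,1,0,0,0,0],[0,0,1,0,0,0,0],[0,0,1,0,0,0,0],[0,0,1,0,0,0,0],[0,0,1,0,0,0,0],[0,0,1,0,0,0,0],[0,0,1,0,0,0,0],[0,0,1,0,0,0,0],[0,0,1,0,0,0,0],[0,0,1,0,0,0,0],[0,0,1,0,0,0,0]]' 20 | tail -5
python3 -m handwheel '[[0,0,1,0,0,0,0],[0,0,1,0,0,0,0],[0,0,1,0,0,0,0],[0,0,1,0,0,0,0],[0,0,1,0,0,0,0],[0,0,1,0,0,0,0],[0,0,1,0,0,0,0],[0,0,1,0,0,0,0],[0,0,1,0,0,0,0],[0,0,0.81,0,0,0,0],[0,0,0,0,0,0,0]]' | tail -5
cat >> h.py <<'E'
from scipy.spatial.transform import Rotation as Ro
def go(target,heading=None):
    from bench import readout
    s=readout.get_state();q=s["tcp_rot"];R=Ro.from_quat([q[1],q[2],q[3],q[0]])
    hd=np.rad2deg(np.arctan2(R.as_matrix()[1,0],R.as_matrix()[0,0]))
    print("t %.2f"%s["time_s"],"tcp",s["tcp_pos"].round(4),"hd %.2f"%hd,"tilt",R.as_matrix()[:,2].round(4),"F",s["force"].round(1),"w %.3f g %.1f"%(s["grip_width"],s["gripper_force"]))
    if target is not None: print("shift units",(R.as_matrix().T@(np.array(target)-s["tcp_pos"])/.5).round(4))
    if heading is not None:
        T=Ro.from_euler("z",heading,degrees=True)*Ro.from_euler("x",180,degrees=True)
        print("turn units",((R.inv()*T).as_rotvec()/.12).round(3))
E
python3 - <<'E'
from h import *
p=np.load("fix.npy"); t=pose(p,[[-.135,-.083,.2]])[0]; print(t); go(t,12.8)
E
```

```text
tcp_pos: [0.224, 0.5021, 0.2183]
tcp_rot: [0.0, 0.766, 0.643, -0.0]
force: [-0.1, -0.5, 0.6]
grip_width: 0.259
gripper_force: 0.0
tcp_pos: [0.2241, 0.5021, 0.2184]
tcp_rot: [0.0, 0.994, 0.11, -0.0]
force: [-0.5, 0.2, -0.2]
grip_width: 0.005
gripper_force: 0.0
[ 0.50890125 -0.35361355  0.2       ]
t 1.93 tcp [0.2241 0.5021 0.2184] hd 12.62 tilt [-3.e-04 -6.e-04 -1.e+00] F [-0.5  0.2 -0.2] w 0.005 g 0.0
shift units [0.1821 1.7945 0.0375]
turn units [ 0.004  0.003 -0.026]
```

```bash
python3 -m handwheel '[[0,0,-0.026,0.008,0.05,0,0],[0,0,0,0.008,0.07,0,0],[0,0,0,0.008,0.07,0,0],[0,0,0,0.008,0.07,0,0],[0,0,0,0.008,0.07,0,0],[0,0,0,0.008,0.07,0,0],[0,0,0,0.008,0.07,0,0],[0,0,0,0.008,0.07,0,0],[0,0,0,0.008,0.07,0,0],[0,0,0,0.008,0.07,0,0],[0,0,0,0.008,0.07,0,0],[0,0,0,0.008,0.07,0,0]]' | tail -5
python3 -m handwheel '[[0,0,0,0.007,0.07,0,0],[0,0,0,0.007,0.07,0,0],[0,0,0,0.007,0.07,0,0],[0,0,0,0.007,0.07,0,0],[0,0,0,0.007,0.07,0,0],[0,0,0,0.007,0.07,0,0],[0,0,0,0.007,0.07,0,0],[0,0,0,0.007,0.07,0,0],[0,0,0,0.007,0.07,0,0],[0,0,0,0.007,0.07,0,0],[0,0,0,0.007,0.07,0,0],[0,0,0,0.007,0.07,0,0]]' | tail -5
python3 - <<'E'
from h import *
p=np.load("fix.npy"); t=pose(p,[[-.135,-.083,.045]])[0]; print(t); go(t,12.8)
E
```

```text
tcp_pos: [0.3635, 0.112, 0.2187]
tcp_rot: [-0.0, 0.993, 0.116, 0.0]
force: [0.7, -0.3, 0.2]
grip_width: 0.004
gripper_force: 0.0
tcp_pos: [0.4992, -0.2878, 0.2184]
tcp_rot: [-0.0, 0.993, 0.115, -0.0]
force: [0.3, 0.4, 0.8]
grip_width: 0.004
gripper_force: 0.0
[ 0.50890125 -0.35361355  0.045     ]
t 3.93 tcp [ 0.4992 -0.2878  0.2184] hd 13.25 tilt [-3.e-04  3.e-04 -1.e+00] F [0.3 0.4 0.8] w 0.004 g 0.0
shift units [-0.0113  0.1326  0.3467]
turn units [-0.003  0.002  0.066]
```

```bash
python3 -m handwheel '[[0,0,0,-0.005,0.055,0,0],[0,0,0,-0.005,0.055,0,0],[0,0,0,0,0.01,0.05,0],[0,0,0,0,0,0.05,0],[0,0,0,0,0,0.05,0],[0,0,0,0,0,0.05,0],[0,0,0,0,0,0.05,0],[0,0,0,0,0,0.04,0],[0,0,0,0,0,0.03,0],[0,0,0,0,0,0.02,0],[0,0,0,0,0,0.005,0],[0,0,0,0,0,0,0]]' | tail -5
python3 - <<'E'
from h import *
import cv2
from bench import get_image
p=np.load("fix.npy"); t=pose(p,[[-.135,-.083,.045]])[0]; print(t); go(t,12.8)
d=get_image("side");i=d["image"][250:410,340:520];cv2.imwrite("pics/s1.png",cv2.resize(i,None,fx=4,fy=3.7,interpolation=2))
E
```

```text
tcp_pos: [0.5077, -0.3455, 0.0458]
tcp_rot: [-0.0, 0.993, 0.114, -0.0]
force: [-0.1, -0.6, 0.3]
grip_width: 0.007
gripper_force: 0.0
[ 0.50890125 -0.35361355  0.045     ]
t 4.93 tcp [ 0.5077 -0.3455  0.0458] hd 13.13 tilt [-6.e-04  5.e-04 -1.e+00] F [-0.1 -0.6  0.3] w 0.007 g 0.0
shift units [-0.0013  0.0163  0.0016]
turn units [-0.005  0.004  0.048]
```

View pics/s1.png

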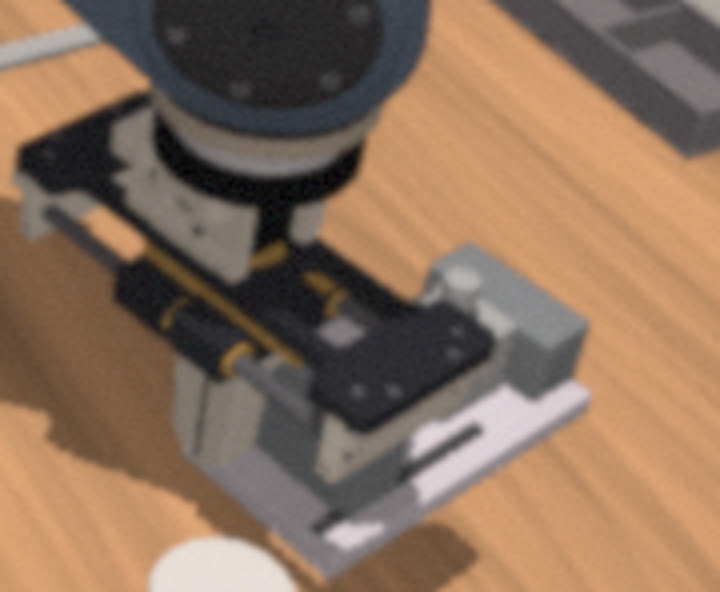

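The fingers hang behind the jaw, about 8 mm off its centre line and clear of the jar. I correct that sideways offset, then push.

```bash
python3 -m handwheel '[[0,0,0.04,0,0.016,0,0],[0,0,0,0.01,0,0,0],[0,0,0,0.01,0,0,0],[0,0,0,0.01,0,0,0],[0,0,0,0.01,0,0,0],[0,0,0,0.01,0,0,0],[0,0,0,0.01,0,0,0],[0,0,0,0.01,0,0,0],[0,0,0,0.01,0,0,0],[0,0,0,0.01,0,0,0],[0,0,0,0.01,0,0,0],[0,0,0,0.01,0,0,0]]' | tail -5
python3 -m handwheel '[[0,0,0,0.005,0,0,0],[0,0,0,0.004,0,0,0],[0,0,0,0.004,0,0,0],[0,0,0,0,0,0,0]]' | tail -5
python3 - <<'E'
from h import *
p=np.load("fix.npy"); t=pose(p,[[-.0655,-.083,.045]])[0]; print(t); go(t,12.8)
E
```

```text
tcp_pos: [0.5636, -0.3411, 0.0462]
tcp_rot: [-0.0, 0.994, 0.111, -0.0]
force: [-5.0, -0.9, 3.1]
grip_width: 0.009
gripper_force: 2.2
tcp_pos: [0.57, -0.3397, 0.0461]
tcp_rot: [0.0, 0.994, 0.111, 0.0]
force: [-0.6, 0.5, 0.5]
grip_width: 0.007
gripper_force: 0.1
[ 0.57668063 -0.33824456  0.045     ]
t 6.32 tcp [ 0.57   -0.3397  0.0461] hd 12.77 tilt [ 4.e-04 -0.e+00 -1.e+00] F [-0.6  0.5  0.5] w 0.007 g 0.1
shift units [0.0138 0.0001 0.0021]
turn units [ 0.001 -0.004 -0.004]
```

```bash
python3 -m handwheel '[[0,0,0,0.004,0,0,0],[0,0,0,0.004,0,0,0],[0,0,0,0.003,0,0,0]]' | tail -5
python3 -m handwheel '[[0,0,0,0.002,0,0,0],[0,0,0,0.001,0,0,0]]' | tail -5
python3 -m handwheel '[[0,0,0,0.002,0,0,0],[0,0,0,0.001,0,0,0]]' | tail -5
```

```text
tcp_pos: [0.575, -0.3386, 0.046]
tcp_rot: [-0.0, 0.994, 0.111, -0.0]
force: [-3.6, -0.2, 1.7]
grip_width: 0.002
gripper_force: 2.1
tcp_pos: [0.5765, -0.3383, 0.046]
tcp_rot: [-0.0, 0.994, 0.111, -0.0]
force: [-4.4, -1.8, 1.0]
grip_width: 0.002
gripper_force: 2.1
tcp_pos: [0.5774, -0.338, 0.046]
tcp_rot: [-0.0, 0.994, 0.111, -0.001]
force: [-7.8, -1.6, 3.2]
grip_width: 0.0
gripper_force: 4.2
```

```bash
for k in 1; do python3 -m handwheel '[[0,0,0,0.002,0,0,0],[0,0,0,0,0,0,0]]' | tail -5; done
python3 -m handwheel '[[0,0,0,0.002,0,0,0],[0,0,0,0,0,0,0]]' | tail -5
python3 -m handwheel '[[0,0,0,0.002,0,0,0],[0,0,0,0,0,0,0]]' | tail -5
```

```text
tcp_pos: [0.5781, -0.3378, 0.046]
tcp_rot: [-0.0, 0.994, 0.111, -0.001]
force: [-7.8, -1.1, 3.7]
grip_width: 0.006
gripper_force: 4.1
tcp_pos: [0.579, -0.3377, 0.0461]
tcp_rot: [-0.0, 0.994, 0.111, -0.001]
force: [-7.1, -1.6, 3.1]
grip_width: 0.0
gripper_force: 4.3
tcp_pos: [0.5792, -0.3376, 0.046]
tcp_rot: [-0.0, 0.994, 0.111, -0.002]
force: [-13.8, -3.2, 6.4]
grip_width: 0.003
gripper_force: 7.0
```

```bash
python3 -m handwheel '[[0,0,0,0.002,0,0,0],[0,0,0,0,0,0,0]]' | tail -5
python3 -m handwheel '[[0,0,0,0.002,0,0,0],[0,0,0,0,0,0,0]]' | tail -5
```

```text
tcp_pos: [0.5792, -0.3376, 0.0461]
tcp_rot: [-0.001, 0.994, 0.111, -0.003]
force: [-19.7, -3.3, 10.6]
grip_width: 0.005
gripper_force: 10.2
tcp_pos: [0.5792, -0.3376, 0.0461]
tcp_rot: [-0.001, 0.994, 0.111, -0.004]
force: [-26.4, -4.3, 12.2]
grip_width: 0.002
gripper_force: 13.3
```

Position stays put while the force rises to 27 N, so the jaw is home. Next I back off, lift and travel to above the lever.

```bash
python3 -m handwheel '[[0,0,0,-0.01,0,0,0],[0,0,0,-0.025,0,0,0],[0,0,0,-0.03,0,0,0],[0,0,0,0,0,-0.05,0],[0,0,0,0,0,-0.07,0],[0,0,0,0,0,-0.07,0],[0,0,0,0,0,-0.07,0],[0,0,0,0,0,-0.05,0],[0,0,0,0.022,-0.04,0,0],[0,0,0,0.022,-0.066,0,0],[0,0,0,0.022,-0.066,0,0],[0,0,0,0.022,-0.066,0,0]]' | tail -5
python3 -m handwheel '[[0,0,0,0.022,-0.066,0,0.5],[0,0,0,0.022,-0.066,0,0.5],[0,0,0,0.022,-0.066,0,0.5],[0,0,0,0.022,-0.066,0,0.5],[0,0,0,0.022,-0.066,0,0.5],[0,0,0,0.022,-0.066,0,0.5],[0,0,0,0.022,-0.066,0,0.5],[0,0,0,0.022,-0.066,0,0.5],[0,0,0,0.022,-0.066,0,0.5],[0,0,0,0.022,-0.066,0,0.5],[0,0,0,0.022,-0.066,0,0.5],[0,0,0,0.022,-0.066,0,0.5]]' | tail -5
python3 -m handwheel '[[0,0,-1,0,0,0,0.6],[0,0,-1,0,0,0,0.6],[0,0,-1,0,0,0,0.6],[0,0,-1,0,0,0,0.6],[0,0,-1,0,0,0,0.6],[0,0,-1,0,0,0,0.6],[0,0,-1,0,0,0,0.6],[0,0,-0.35,0,0,0,0.6],[0,0,0,0,0,0,0.6]]' | tail -5
python3 - <<'E'
from h import *
import cv2
from bench import get_image
go([.6172,.2532,.1],63.6)
for n in("top","side"):
    d=get_image(n);pickle.dump(d,open(n+"1.pkl","wb"))
d=pickle.load(open("top1.pkl","rb"))
cv2.imwrite("pics/fx2.png",cv2.resize(d["image"][165:285,375:525],None,fx=5,fy=5,interpolation=2))
d=pickle.load(open("side1.pkl","rb"))
cv2.imwrite("pics/sd2.png",cv2.resize(d["image"][270:410,350:500],None,fx=4,fy=4,interpolation=2))
E
```

```text
tcp_pos: [0.5681, -0.2167, 0.2013]
tcp_rot: [0.0, 0.994, 0.111, 0.001]
force: [0.3, 0.3, -1.0]
grip_width: 0.006
gripper_force: 0.0
tcp_pos: [0.609, 0.1995, 0.2013]
tcp_rot: [-0.0, 0.994, 0.111, 0.001]
force: [0.0, -0.1, -0.0]
grip_width: 0.5
gripper_force: 0.0
tcp_pos: [0.6091, 0.1977, 0.2012]
tcp_rot: [-0.0, 0.851, 0.526, 0.001]
force: [-0.0, 0.2, 0.5]
grip_width: 0.601
gripper_force: 0.0
t 10.48 tcp [0.6091 0.1977 0.2012] hd 63.43 tilt [ 8.e-04  8.e-04 -1.e+00] F [-0.   0.2  0.5] w 0.601 g 0.0
shift units [ 0.1064 -0.0352  0.2025]
turn units [ 0.003 -0.009 -0.024]
```

View pics/fx2.png

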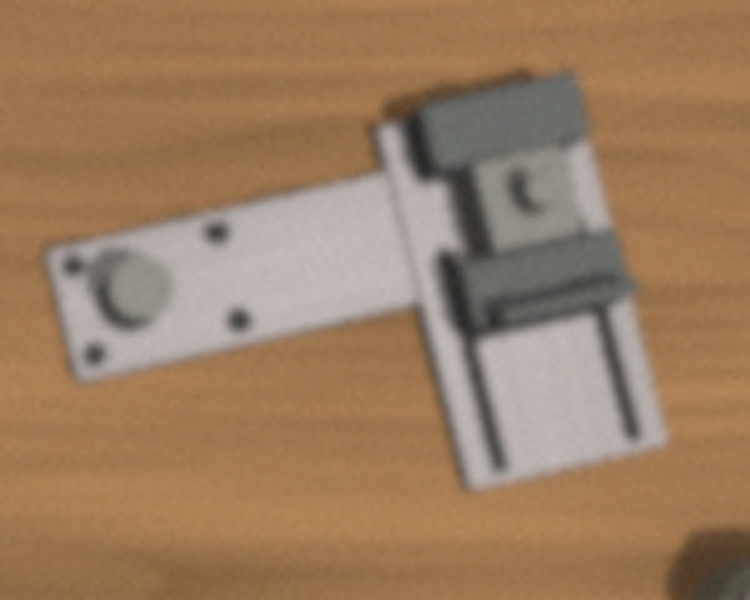

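View pics/sd2.png

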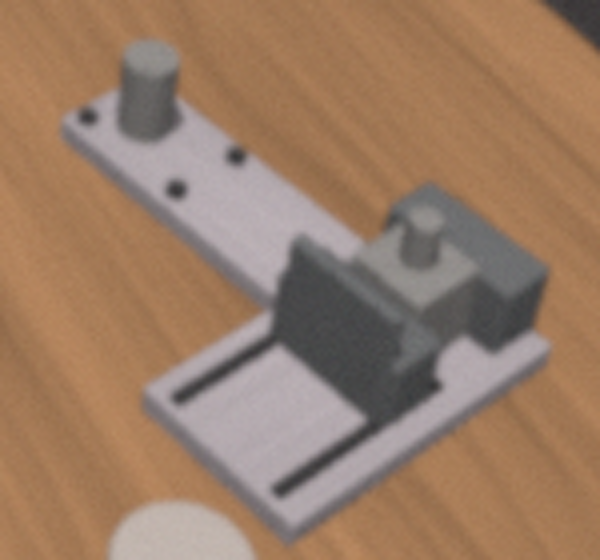

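The jaw and block are seated: no gap shows at the block in either view. Pin top is about (536,190) in the top crop and (427,215) in the side crop; rest top is (139,288) and (151,57). I fit the fixture pose to both views and move to above the lever.

```bash
python3 - <<'E'
from h import *
np.set_printoptions(precision=4,suppress=True)
T=pickle.load(open("top1.pkl","rb"));S=pickle.load(open("side1.pkl","rb"))
P=dict(rest=[0,85,60],pin=[0,-85,85],a=[-115,-130,15],b=[-115,-40,15],c=[50,-40,15],d=[50,-130,15],e=[50,-50,55],f=[50,-120,55])
tu=dict(rest=(139,288),pin=(536,190),a=(667,442),b=(470,490),c=(378,125),e=(418,105),f=(575,75))
su=dict(rest=(151,57),pin=(427,215),b=(145,390),a=(290,527),d=(548,343),f=(548,268),e=(430,183))
A=lambda D:np.array([P[k] for k in D])/1e3
tuv=uncrop(list(tu.values()),5,(375,165));suv=uncrop(list(su.values()),4,(350,270))
rt=lambda p:(proj(T,pose(p,A(tu)))-tuv);rs=lambda p:(proj(S,pose(p,A(su)))-suv)
for nm,f in(("top",lambda p:rt(p).ravel()),("side",lambda p:rs(p).ravel()),("both",lambda p:np.r_[rt(p).ravel(),rs(p).ravel()])):
    r=least_squares(f,[.62,-.24,.22],loss="soft_l1");p=r.x;print(nm,p,np.rad2deg(p[2]))
    print(" pin",pose(p,[[0,-.085,.085]])[0]," rest",pose(p,[[0,.085,.06]])[0])
print(rt(p),rs(p),sep="\n");np.save("fix2.npy",p)
print("top rays pin,rest",ray(T,tuv[1],.085),ray(T,tuv[0],.06)); print("side rays",ray(S,suv[1],.085),ray(S,suv[0],.06))
E
python3 -m handwheel '[[0,0,-0.02,0.03,-0.01,0.03,0.6],[0,0,0,0.03,-0.01,0.03,0.6],[0,0,0,0.03,-0.01,0.03,0.6],[0,0,0,0.0164,-0.0052,0.03,0.6],[0,0,0,0,0,0.03,0.6],[0,0,0,0,0,0.03,0.6],[0,0,0,0,0,0.022,0.6],[0,0,0,0,0,0,0.6]]' | tail -5
python3 - <<'E'
from h import *
import cv2
from bench import get_image
go([.6172,.2532,.005],63.6)
d=get_image("side");pickle.dump(d,open("side2.pkl","wb"));c=proj(d,[[.6172,.2532,.06]])[0].astype(int);print(c)
x,y=c[0]-65,c[1]-55
cv2.imwrite("pics/sl.png",cv2.convertScaleAbs(cv2.resize(d["image"][y:y+110,x:x+130],None,fx=5,fy=5,interpolation=2),alpha=1.5))
E
```

```text
top [ 0.6224 -0.2431  0.2212] 12.672765480179999
 pin [ 0.641  -0.3261  0.085 ]  rest [ 0.6037 -0.1602  0.06  ]
side [ 0.6181 -0.2475  0.2236] 12.811930480298072
 pin [ 0.637  -0.3304  0.085 ]  rest [ 0.5993 -0.1646  0.06  ]
both [ 0.6209 -0.2446  0.2195] 12.574435595571511
 pin [ 0.6395 -0.3276  0.085 ]  rest [ 0.6024 -0.1617  0.06  ]
[[ 0.7577  0.4576]
 [ 2.2279  0.2751]
 [ 0.8696  1.4212]
 [ 0.2583  1.0926]
 [ 0.1132  1.1507]
 [ 0.4834  0.6706]
 [ 0.7905 -0.57  ]]
[[ 0.0847 -1.5329]
 [-0.1074 -0.5958]
 [-1.0906 -2.4886]
 [ 0.2902 -1.6246]
 [ 1.3727 -1.0217]
 [ 1.4418 -1.6265]
 [ 0.0569 -2.8304]]
top rays pin,rest [ 0.6401 -0.323   0.085 ] [ 0.6034 -0.1601  0.06  ]
side rays [ 0.6388 -0.3288  0.085 ] [ 0.5999 -0.1657  0.06  ]
tcp_pos: [0.6158, 0.2521, 0.0975]
tcp_rot: [-0.0, 0.851, 0.525, -0.002]
force: [-0.3, -0.4, -0.3]
grip_width: 0.602
gripper_force: 0.0
t 11.25 tcp [0.6158 0.2521 0.0975] hd 63.40 tilt [-0.0035 -0.0012 -1.    ] F [-0.3 -0.4 -0.3] w 0.602 g 0.0
shift units [0.0037 0.0021 0.185 ]
turn units [-0.022  0.022 -0.03 ]
[312 187]
```

View pics/sl.png

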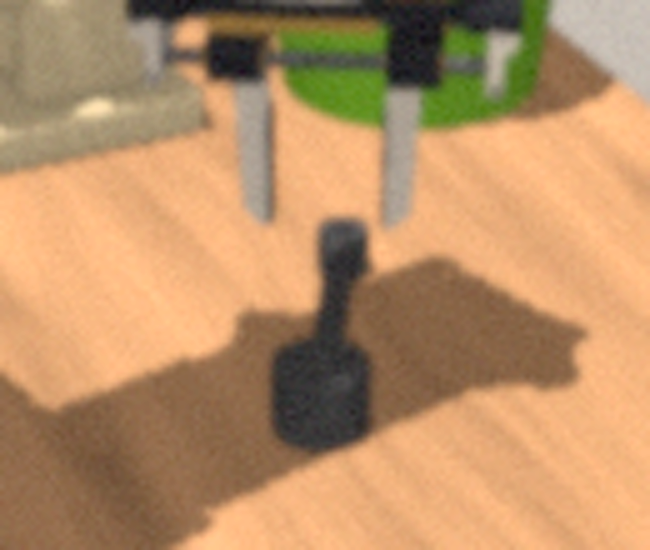

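From the side the lever's bar lies between the open fingers, so the lateral alignment is good. The two cameras disagree by about 4 mm. I trust the top view and will check the lever against the pin in that same camera later. Descending to grasp.

```bash
python3 -m handwheel '[[-0.022,0.022,-0.03,0.0037,0.0021,0.02,0.6],[0,0,0,0,0,0.035,0.6],[0,0,0,0,0,0.035,0.6],[0,0,0,0,0,0.035,0.6],[0,0,0,0,0,0.03,0.6],[0,0,0,0,0,0.02,0.6],[0,0,0,0,0,0.01,0.6],[0,0,0,0,0,0,0.6],[0,0,0,0,0,0,0.6]]' | tail -5
python3 - <<'E'
from h import *
go([.6172,.2532,.005],63.6)
E
```

```text
tcp_pos: [0.6193, 0.254, 0.0081]
tcp_rot: [0.001, 0.85, 0.527, 0.002]
force: [-0.9, -0.2, -0.4]
grip_width: 0.6
gripper_force: 0.0
t 12.05 tcp [0.6193 0.254  0.0081] hd 63.65 tilt [ 0.0042  0.0014 -1.    ] F [-0.9 -0.2 -0.4] w 0.600 g 0.0
shift units [-0.0033 -0.0031  0.0062]
turn units [ 0.026 -0.026  0.007]
```

```bash
python3 -m handwheel '[[0.022,-0.022,0,-0.0033,-0.003,0.006,0.6],[0,0,0,0,0,0,0.6],[0,0,0,0,0,0,0.6]]' | tail -5
python3 - <<'E'
from h import *
go([.6172,.2532,.005],63.6)
E
python3 -m handwheel '[[0,0,0,0,0,0,0],[0,0,0,0,0,0,0],[0,0,0,0,0,0,0],[0,0,0,0,0,0,0],[0,0,0,0,0,0,0],[0,0,0,0,0,0,0],[0,0,0,0,0,0,0],[0,0,0,0,0,0,0]]' 50 | tail -5
python3 - <<'E'
from h import *
go([.6172,.2532,.005],63.6)
E
```

```text
tcp_pos: [0.617, 0.2531, 0.0051]
tcp_rot: [0.0, 0.85, 0.527, 0.0]
force: [-0.0, -0.2, -0.0]
grip_width: 0.598
gripper_force: 0.0
t 12.30 tcp [0.617  0.2531 0.0051] hd 63.65 tilt [ 5.e-04  2.e-04 -1.e+00] F [-0.  -0.2 -0. ] w 0.598 g 0.0
shift units [0.0003 0.0003 0.0001]
turn units [ 0.003 -0.003  0.007]
tcp_pos: [0.6166, 0.2532, 0.0046]
tcp_rot: [-0.0, 0.85, 0.527, -0.0]
force: [-3.1, 1.0, 1.2]
grip_width: 0.17
gripper_force: 50.0
t 12.97 tcp [0.6166 0.2532 0.0046] hd 63.64 tilt [-6.e-04  1.e-04 -1.e+00] F [-3.1  1.   1.2] w 0.170 g 50.0
shift units [ 0.0006  0.001  -0.0008]
turn units [-0.005  0.002  0.006]
```

```bash
python3 -m handwheel '[[0,0,0,0,0,-0.01,0],[0,0,0,0,0,-0.02,0],[0,0,0,0,0,-0.03,0],[0,0,0,0,0,-0.04,0],[0,0,0,0,0,-0.05,0],[0,0,0,0,0,-0.05,0],[0,0,0,0,0,-0.05,0],[0,0,0,0,0,-0.04,0],[0,0,0,0,0,-0.02,0],[0,0,0,0,0,0,0],[0,0,0,0,0,0,0],[0,0,0,0,0,0,0]]' | tail -5
python3 - <<'E'
from h import *
import cv2
from bench import get_image,readout
go([.6172,.2532,.16],63.6);s=readout.get_state();print(s["ft_torque"])
T=get_image("top");S=get_image("side")
pickle.dump(T,open("top3.pkl","wb"));pickle.dump(S,open("side3.pkl","wb"))
c=proj(S,[[.6172,.2532,.18]])[0].astype(int);x,y=c[0]-75,c[1]-50;print("side off",x,y)
a=cv2.convertScaleAbs(cv2.resize(S["image"][y:y+110,x:x+150],None,fx=5,fy=5,interpolation=2),alpha=1.7)
cv2.imwrite("pics/lift.png",a)
E
```

```text
tcp_pos: [0.6161, 0.2528, 0.1581]
tcp_rot: [-0.0, 0.85, 0.527, -0.001]
force: [-0.6, 0.5, -6.7]
grip_width: 0.166
gripper_force: 50.0
t 13.97 tcp [0.6161 0.2528 0.1581] hd 63.65 tilt [-2.3e-03 -8.0e-04 -1.0e+00] F [-0.6  0.5 -6.7] w 0.166 g 50.0
shift units [ 0.0017  0.0015 -0.0037]
turn units [-0.014  0.015  0.008]
[-0.10090415  0.08653851  0.01616855]
side off 237 93
```

View pics/lift.png

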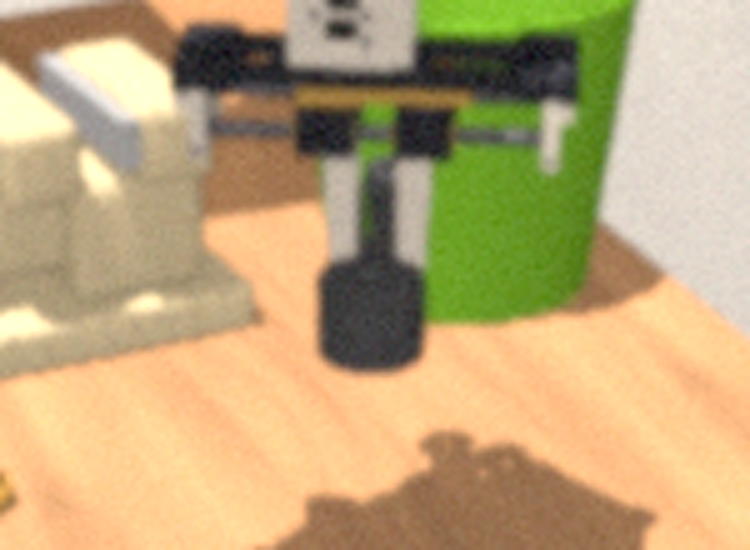

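The lever is gripped on the bar and lifted, load 6.7 N. I carry it to above the fixture, staying high, and turn it there.

```bash
python3 -m handwheel '[[0,0,0,-0.015,0.008,0,0],[0,0,0,-0.03,0.016,0,0],[0,0,0,-0.045,0.024,0,0],[0,0,0,-0.05,0.026,0,0],[0,0,0,-0.05,0.026,0,0],[0,0,0,-0.05,0.026,0,0],[0,0,0,-0.05,0.026,0,0],[0,0,0,-0.05,0.026,0,0],[0,0,0,-0.05,0.026,0,0],[0,0,0,-0.05,0.027,0,0],[0,0,0,-0.05,0.027,0,0],[0,0,0,-0.05,0.027,0,0]]' | tail -5
python3 -m handwheel '[[0,0,0,-0.05,0.027,0,0],[0,0,0,-0.05,0.027,0,0],[0,0,0,-0.05,0.027,0,0],[0,0,0,-0.05,0.027,0,0],[0,0,0,-0.05,0.027,0,0],[0,0,0,-0.05,0.027,0,0],[0,0,0,-0.05,0.027,0,0],[0,0,0,-0.03,0.016,0,0],[0,0,0,-0.02,0.01,0,0],[0,0,0,-0.01,0.005,0,0],[0,0,0,0,0,0,0]]' | tail -5
python3 -m handwheel '[[0,0,-0.4,0,0,0,0],[0,0,-0.7,0,0,0,0],[0,0,-0.8,0,0,0,0],[0,0,-0.8,0,0,0,0],[0,0,-0.8,0,0,0,0],[0,0,-0.8,0,0,0,0],[0,0,-0.7,0,0,0,0],[0,0,-0.4,0,0,0,0],[0,0,-0.2,0,0,0,0],[0,0,-0.08,0,0,0,0],[0,0,0,0,0,0,0],[0,0,0,0,0,0,0]]' | tail -5
python3 - <<'E'
from h import *
go([.6307,-.2802,.13],102.7)
E
```

```text
tcp_pos: [0.624, -0.055, 0.1595]
tcp_rot: [-0.0, 0.85, 0.527, -0.0]
force: [1.6, -1.7, -5.7]
grip_width: 0.168
gripper_force: 50.0
tcp_pos: [0.6319, -0.2853, 0.1594]
tcp_rot: [-0.0, 0.85, 0.527, -0.0]
force: [0.1, -0.2, -5.3]
grip_width: 0.171
gripper_force: 50.0
tcp_pos: [0.6324, -0.2842, 0.1597]
tcp_rot: [-0.0, 0.625, 0.781, 0.0]
force: [-0.4, 0.3, -6.9]
grip_width: 0.169
gripper_force: 50.0
t 16.98 tcp [ 0.6324 -0.2842  0.1597] hd 102.66 tilt [-0.e+00  1.e-04 -1.e+00] F [-0.4  0.3 -6.9] w 0.169 g 50.0
shift units [ 0.0085 -0.0016  0.0593]
turn units [-0.    -0.001 -0.006]
```

```bash
python3 -m handwheel '[[0,0,0,0.004,-0.001,0.01,0],[0,0,0,0.0045,-0.001,0.015,0],[0,0,0,0,0,0.015,0],[0,0,0,0,0,0.012,0],[0,0,0,0,0,0.007,0],[0,0,0,0,0,0,0],[0,0,0,0,0,0,0],[0,0,0,0,0,0,0]]' | tail -5
python3 - <<'E'
from h import *
import cv2
from bench import get_image
go([.6307,-.2802,.13],102.7)
T=get_image("top");S=get_image("side");pickle.dump(T,open("top4.pkl","wb"));pickle.dump(S,open("side4.pkl","wb"))
a=cv2.resize(S["image"][230:380,350:510],None,fx=5,fy=4,interpolation=2)
a=cv2.resize(S["image"][225:375,345:505],None,fx=4,fy=4,interpolation=2)
cv2.imwrite("pics/fin_s.png",cv2.convertScaleAbs(a,alpha=1.5))
b=cv2.resize(T["image"][150:270,370:530],None,fx=5,fy=5,interpolation=2)
cv2.imwrite("pics/fin_t.png",cv2.convertScaleAbs(b,alpha=1.5))
E
```

```text
tcp_pos: [0.6306, -0.2809, 0.1305]
tcp_rot: [0.0, 0.625, 0.781, 0.0]
force: [0.7, 0.6, -6.2]
grip_width: 0.168
gripper_force: 50.0
t 17.65 tcp [ 0.6306 -0.2809  0.1305] hd 102.70 tilt [ 5.e-04 -2.e-04 -1.e+00] F [ 0.7  0.6 -6.2] w 0.168 g 50.0
shift units [0.0013 0.0004 0.0009]
turn units [ 0.004  0.003 -0.001]
```

View pics/fin_s.png

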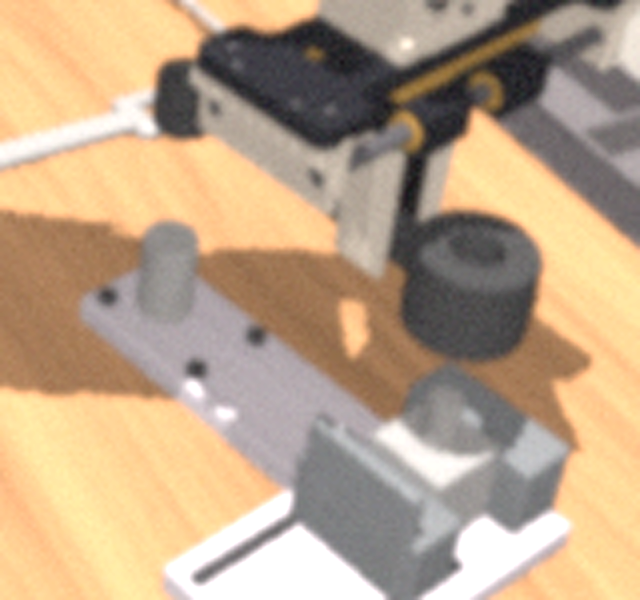

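View pics/fin_t.png

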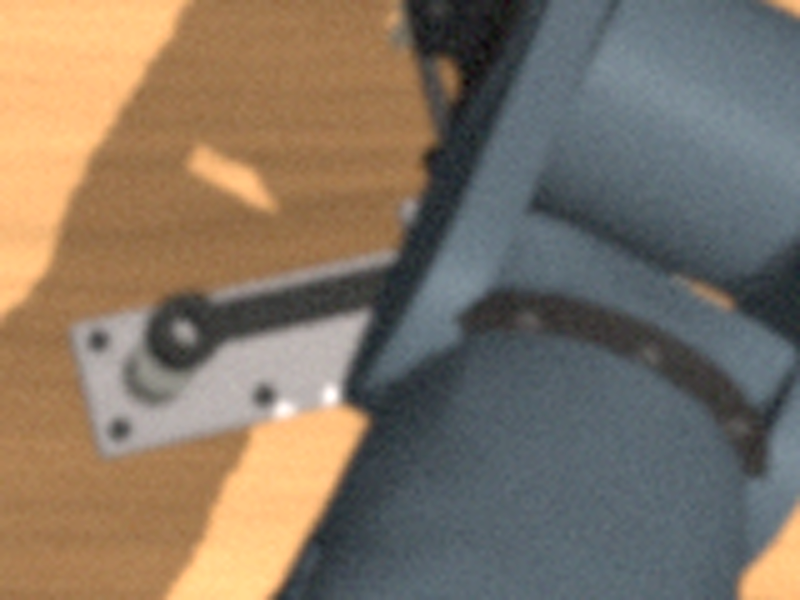

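From the side, the boss (top rim centre about (475,250)) hangs over the pin, and the top view shows the small eye at (184,332) beside the rest post because of parallax. I compare numerically, camera by camera.

Run:
```python
from h import *
np.set_printoptions(precision=4,suppress=True)
T=pickle.load(open("top4.pkl","rb"));S=pickle.load(open("side4.pkl","rb"))
uz=.1255
e=ray(T,uncrop((184,332),5,(370,150)),uz+.029);print("top: eye",e)
T1=uncrop((139,288),5,(375,165));print("top: rest",ray(T,T1,.06))
for u in((475,250),(478,247)):print("side: boss",ray(S,uncrop(u,4,(345,225)),uz+.04))
print("side: pin",ray(S,uncrop((427,215),4,(350,270)),.085),"rest",ray(S,uncrop((151,57),4,(350,270)),.06))
# predicted level lever outlines from kinematics
y=np.deg2rad(102.7);u=np.array([np.cos(y),np.sin(y)]);b=np.array([.6306,-.2809])
print("kin: boss",b-.047*u,"eye",b+.123*u)
```

```text
top: eye [ 0.6031 -0.1559  0.1545]
top: rest [ 0.6034 -0.1601  0.06  ]
side: boss [ 0.6364 -0.3282  0.1655]
side: boss [ 0.6387 -0.3271  0.1655]
side: pin [ 0.6388 -0.3288  0.085 ] rest [ 0.5999 -0.1657  0.06  ]
kin: boss [ 0.6409 -0.3268] eye [ 0.6036 -0.1609]
```

The small-eye and boss readings include side walls, which biases them. I refine with silhouette fits of the lever: the resting lever, then the held one in both cameras, including height and tilt.

```bash
cat > sil.py <<'E'
from h import *
import cv2
from scipy.optimize import minimize
a=np.linspace(0,2*np.pi,48,endpoint=False);C=np.c_[np.cos(a),np.sin(a)]
cyl=lambda y,r,h:np.r_[np.c_[C[:,0]*r,y+C[:,1]*r,0*a],np.c_[C[:,0]*r,y+C[:,1]*r,0*a+h]]
boss=cyl(-.047,.026,.04);eye=cyl(.123,.015,.029)
bar=np.array([[x,y,z] for x in(-.008,.008) for y in(-.03,.115) for z in(.011,.029)])
def world(P,p): # x,y,yaw,z,pitch(+ = eye end up)
    c,s=np.cos(p[4]),np.sin(p[4]);Q=P-[0,0,.02];Q=np.c_[Q[:,0],c*Q[:,1]-s*Q[:,2],s*Q[:,1]+c*Q[:,2]+.02+p[3]]
    return pose(p,Q)
def render(d,p,parts,box,k=8):
    x,y,w,h=box;m=np.zeros((h*k,w*k),np.uint8)
    for P in parts:
        uv=(proj(d,world(P,p))-[x,y]+.5)*k-.5
        cv2.fillConvexPoly(m,cv2.convexHull(np.round(uv).astype(np.int32)),255)
    return cv2.GaussianBlur(cv2.resize(m,(w,h),interpolation=cv2.INTER_AREA).astype(float)/255,(0,0),.8)
def sil(d,box,lo,hi):
    x,y,w,h=box;g=d["image"][y:y+h,x:x+w].max(2).astype(float);return np.clip((hi-g)/(hi-lo),0,1)
E
python3 - <<'E'
from sil import *
np.set_printoptions(precision=4,suppress=True)
T0=pickle.load(open("top0.pkl","rb"));box=(145,180,105,70)
g=T0["image"][180:250,145:250].max(2);print("levels",np.percentile(g,[2,8,15,30,60,90]))
M=sil(T0,box,np.percentile(g,5),np.percentile(g,40))
hole=cv2.circle(np.ones(M.shape),(228-145,229-180),5,0,-1);hole=cv2.circle(hole,(160-145,195-180),3,0,-1)
f=lambda v:(((render(T0,[v[0],v[1],v[2],0,0],[boss,eye,bar],box)-M)*hole)**2).sum()
x0=[.6172,.2532,np.deg2rad(63.6-90)]
r=minimize(f,x0,method="Nelder-Mead",options=dict(initial_simplex=[x0,[.621,.2532,x0[2]],[.617,.257,x0[2]],[.617,.253,x0[2]+.03]],xatol=1e-5,fatol=1e-3))
print(r.x,np.rad2deg(r.x[2])+90,f(x0),r.fun)
u=np.array([-np.sin(r.x[2]),np.cos(r.x[2])]);g0=np.array([.6166,.2532])-r.x[:2]
print("grasp minus balance: along %.4f lateral %.4f"%(g0@u,g0@[u[1],-u[0]]))
T4=pickle.load(open("top4.pkl","rb"));S4=pickle.load(open("side4.pkl","rb"))
for n,d,b in(("top",T4,(392,200,50,30)),("side",S4,(443,275,42,42))):
    x,y,w,h=b;print(n,np.percentile(d["image"][y:y+h,x:x+w].max(2),[2,10,25,50,75,90]))
E
```

```text
levels [ 48.98  55.    92.   134.   141.   148.  ]
[ 0.6187  0.2558 -0.4632] 63.461279969352184 38.08732434444107 13.493680164958896
grasp minus balance: along -0.0033 lateral -0.0008
top [ 37.  42.  63. 101. 116. 125.]
side [ 40.26  46.    51.    67.5  106.   187.  ]
```

The resting lever's balance point was 3.3 mm further along than I grasped, so the lever sits that much towards the rest post. That is small against the 15 mm pad, so I confirm on the held lever and correct it.

Run:
```python
from sil import *
np.set_printoptions(precision=4,suppress=True)
T4=pickle.load(open("top4.pkl","rb"));S4=pickle.load(open("side4.pkl","rb"))
yaw=np.deg2rad(102.7-90-.2);u=np.array([-np.sin(yaw),np.cos(yaw)])
def run(d,box,parts,lo,hi,mask,free):
    M=sil(d,box,lo,hi)
    def f(v): return (((render(d,[v[0],v[1],yaw+(v[2] if free else 0),.1255,0],parts,box)-M)*mask)**2).sum()
    x0=np.array([.631,-.278,0.]);r=minimize(f,x0,method="Nelder-Mead",options=dict(initial_simplex=[x0,x0+[.004,0,0],x0+[0,.004,0],x0+[0,0,.03]],xatol=1e-5,fatol=1e-3))
    print(r.x,"cost",f(x0),r.fun);return r.x
b=(392,200,50,30);m=np.ones((30,50));m=cv2.circle(m,(407-392,216-200),3,0,-1)
# exclude plate screw holes and dark arm at right
cv2.circle(m,(389-392,218-200),4,0,-1);cv2.circle(m,(423-392,229-200),4,0,-1)
t=run(T4,b,[eye,bar],48,85,m,True);yw=yaw+t[2];ut=np.array([-np.sin(yw),np.cos(yw)])
print("top eye",t[:2]+.123*ut,"yaw",np.rad2deg(yw),"rest(top) ~ [.6035 -.1602]")
b=(443,274,42,42);m=np.ones((42,42));m[:18,:9]=0;m[34:,:]=0  # fingers, fixture
m=cv2.circle(m,(464-443,286-274),6,0,-1)
s=run(S4,b,[boss],52,85,m,False);print("side boss",s[:2]-.047*u,"pin(side) ~ [.6388 -.3288]")
```

```text
[ 0.6322 -0.2788  0.0054] cost 60.30425642659765 56.77789824229639
top eye [ 0.605  -0.1589] yaw 12.808967561243252 rest(top) ~ [.6035 -.1602]
[ 0.6234 -0.2852  0.0867] cost 189.3617131646907 111.06417133973905
side boss [ 0.6335 -0.3311] pin(side) ~ [.6388 -.3288]
```

Run:
```python
from sil import *
S=pickle.load(open("side4.pkl","rb"));T=pickle.load(open("top4.pkl","rb"))
ex=lambda d,P,s,o:(lambda q:(q.min(0).round(1),q.max(0).round(1)))((proj(d,P)-o+.5)*s-.5)
c=boss-[0,-.047,0]
for z in(.1225,.1255,.1285):print("side boss extents if over pin, z",z,ex(S,c+[.6388,-.3288,z],4,[345,225]),"seen 404-540, 212-357")
e=eye-[0,.123,0]
print("top eye extents if over rest",ex(T,e+[.6034,-.1601,.1255],5,[370,150]),"seen 147-222?, 293-369")
# pin top disc extents for reading check in sd2 / fx2
D=np.c_[C*.008,0*a]
print("side pin disc",ex(S,D+[.6388,-.3288,.085],4,[350,270]),"top pin if fit",ex(T,D+[.641,-.3261,.085],5,[375,165]))
```

```text
side boss extents if over pin, z 0.1225 (array([398.5, 214.4]), array([545.9, 372.9])) seen 404-540, 212-357
side boss extents if over pin, z 0.1255 (array([399.6, 208.7]), array([547.4, 367.4])) seen 404-540, 212-357
side boss extents if over pin, z 0.1285 (array([400.8, 203. ]), array([548.9, 362. ])) seen 404-540, 212-357
top eye extents if over rest (array([147.5, 293.2]), array([232.9, 378.4])) seen 147-222?, 293-369
side pin disc (array([407.9, 201.7]), array([446.3, 228.3])) top pin if fit (array([524.3, 168.7]), array([562.7, 206.7]))
```

All estimates agree that the lever is about 2 mm too far along +y of the fixture, and within about 1 mm sideways. I apply that correction and let it settle.

```bash
python3 -m handwheel '[[0,0,0,-0.002,-0.0005,0,0],[0,0,0,-0.002,-0.0005,0,0],[0,0,0,0,0,0,0],[0,0,0,0,0,0,0],[0,0,0,0,0,0,0],[0,0,0,0,0,0,0],[0,0,0,0,0,0,0],[0,0,0,0,0,0,0]]' | tail -5
python3 - <<'E'
from sil import *
go([.6305,-.2825,.13],102.7)
E
```

```text
tcp_pos: [0.6304, -0.2828, 0.1302]
tcp_rot: [0.0, 0.625, 0.781, 0.0]
force: [0.4, 0.9, -5.8]
grip_width: 0.168
gripper_force: 50.0
t 18.42 tcp [ 0.6304 -0.2828  0.1302] hd 102.71 tilt [ 0. -0. -1.] F [ 0.4  0.9 -5.8] w 0.168 g 50.0
shift units [0.0005 0.0003 0.0003]
turn units [0.    0.    0.001]
```

```bash
python3 -c "
from bench import ticket
print(ticket.sign_off())"
```

```text
the job is handed in; nothing more can be done
None
```

The job is handed in at 18.4 s: the jaw is pushed home with the pin block clamped, and the lever is held level about 4 cm above the pin tip, bore over pin and eye over post to an estimated 1–2 mm. I did not re-image it after the last 2 mm correction, it is gripped about 3 mm towards the boss from the balance point, and I viewed 11 pictures against the limit of 10.

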